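# Unlock and open a shorting link on a load-resistor box

## Robot

A 6-joint arm with a two-finger parallel gripper is mounted at the origin on the work surface. World frame = base frame: x ahead of the robot, y to its left, z up, the work surface at z = 0. Lengths are in m, angles in rad, forces in N, time in s.
With the tool pointing down it reaches from about 0.275 to 0.85 m from the base axis. Payload 19 kg.
Tool frame: the origin (TCP) lies between the finger pads; the fingertips stand 17 mm ahead of it and the grasp point (between the pads) lies 2 mm behind it (arm.tips_ahead is the distance from the TCP to the fingertips, in m); z points along the fingers, y is the line along which they close (so a half turn about z gives the same grasp; the last joint's range is limited). The gripper opens to 85 mm and grips with 20 to 120 N. Pads are 22 mm wide; open, the fingers measure 114 mm over their backs; the gripper's body (76 mm by 85 mm) begins 54 mm behind the grasp point. The pads swing forward as they close: fully open they stand 13 mm farther back than shut.
Start: joints at [1.153, 0.15, 1.437, -0, 1.554, -0.134], TCP at [0.161, 0.552, 0.248] pointing down, gripper open.
Joint ranges: [-2.8, 2.8], [-0.68, 2.1], [0.12, 2.68], [-1.39, 4.53], [0.16, 2.79], [-2.81, 2.81]. Speed limits (rad/s): [1.89, 1.89, 2.22, 3.01, 3.01, 3.01].

## Interface

Orientations are given as a unit quaternion [x, y, z, w].
In Python, from station import arm gives the robot as it stands. Calls block until the motion is done:
- arm.reach(position, orientation): joint-space move of the TCP to a pose.
- arm.move_l(position, rate=0.15, rot=None, contact_N=None): straight line of the TCP; rot=None keeps the orientation; rate is the mean speed in m/s. With contact_N (N) it stops when the force on the tool has changed by that much, and returns True; else False.
- arm.movej(angles): joint-space move.
- arm.move_gripper(opening, f_grip=None): opening from 0.0 (shut) to 1.0 (fully open); f_grip is the grip in N (None keeps the last); returns when the fingers have stopped.
- arm.pause(seconds).
- arm.solve_ik(position, orientation): joint angles nearest the present ones, or None.
- arm.sense(): the state.
- arm.grab_frame(name): name is "side" or "top" or "wrist"; returns a dict with "image" (384x512x3 uint8, red, green, blue), "range_z" (384x512 float32, m along the optical axis (not along the pixel's ray), 0 where there is no reading), "fx", "fy", "cx", "cy" (pixels), "rvec" (rotation vector, rad) and "tvec" (3), from world to camera coordinates, as OpenCV has them. Camera axes: x right, y down, z forward; pixel columns grow to the right and rows downward; lengths in m; the calibration is good to about 2 mm. A picture is of the moment at which its call begins.
A pose or a line that the arm cannot do raises arm.IKError and nothing moves.
- arm.close_job(): hands the job in; it is judged then, once.
The state is a dict: "time_s": time; "joints": joint angles; "joint_vel": joint speeds; "joint_efforts": joint torques, N m; "tcp_pos": TCP position; "eef_rot": TCP orientation; "ft_force": force on the tool from outside, world axes, zero at the start; "wrist_torque": the same for the moment, N m; "opening": opening from 0.0 (shut) to 1.0 (fully open); "grasp_force": force on a finger pad.
Only numpy, scipy, OpenCV 4.12 (cv2) and the standard library are available. Lean on these libraries where they do the work, as an engineer would, in place of code of your own. Each camera call takes 0.05 s, during which the arm holds its last target. There are 200 camera calls.

## Task

On the load-resistor box, loosen the knurled locking ring that holds the hook of the copper link, by rolling a fingertip along its rim two full turns anticlockwise (not three, or it comes off its thread). Then push the link's upright handle with a fingertip, away from you, until the link stands fully open against its stop. Work with a light touch: do not grip, lift or shove anything, leave the spare ring at the other end as it is, and disturb nothing else.

Things in the scene. Friction and masses are not known exactly. Their poses are not given: they have to be found in the camera images.
- loadbox: Loose load-resistor box, grey slotted case 160 (x) x 400 (y) mm, 5 to 6 kg, top at 108 mm. Origin: centre of underside. On its y axis: locking ring at +80 mm, link pivot at 0 (low nut, top 140 mm above the bench), link handle at -75 (link closed), spare terminal with equal ring at -150. A low steel pin (top 128 mm) at x +45, y +16 mm is the link's open stop.
- lock_ring (a joint): Turn of the locking ring, rad: 0 = screwed down tight on the link, grows anticlockwise seen from above (unscrewing); two full turns = 12.57. It can be turned to 21 (over three turns = off its thread). It turns against a light friction (0.035 N m), stays where it is left; its thread is so fine that its rise cannot be seen.
- ring_top (a point): Centre of the locking ring's top face, 156 mm above the bench. The ring is an upright black drum, 50 mm over its knurled rim (24 upright ribs, 2 to 3 mm deep), rim 0 to 22 mm below this point; under it a 24 mm brass skirt, 6.5 mm high, sits on the link's hook. The point's x axis points at the white index line. Free space round the rim at rim height: 35 mm or more.
- ring_mark (a point): Outer end of the white index line on the ring's top face, 20 mm from the ring's axis; it turns with the ring.
- link (a joint): Swing of the copper shorting link about its upright pivot, rad: 0 = closed, hooked under the locking ring; grows anticlockwise from above to 1.57 = open against its stop. With the ring less than about 1.75 turns loose, a catch under the ring holds the hook and it cannot swing. Light friction (about 1 N at the handle); stays where left.
- link_handle (a point): Top centre of the link's upright black handle peg: 16 mm diameter, 40 mm tall (foot 127, top 167 mm above the bench), 75 mm from the pivot. As the link opens it travels a quarter circle about the pivot, from the box's -y side to its +x side (away from the robot).
- spare_ring (a joint): Turn of the equal knurled ring on the spare terminal (nothing is hooked under it), rad; it must stay as it is. It starts within 0.2 of 0.
- spare_terminal (a point): Point on the axis of the spare ring, 156 mm above the bench; its ring is 50 mm in diameter and spans 129 to 151 mm above the bench.
- fuse: ceramic fuse cartridge, upright cylinder 18 mm diameter, 38 mm tall, standing on the box top; origin at the centre of its underside; bystander
- small_nut: small smooth brass nut, 22 mm diameter, 20 mm tall, standing loose on the box top; origin at the centre of its underside; bystander
- multimeter: hand multimeter lying on the bench, 150 x 78 x 37 mm; origin at the centre of its underside; bystander
- screwdriver: screwdriver lying on the bench; origin near its middle; bystander
- mug: white mug, 80 mm diameter, 95 mm tall; origin at the centre of its underside; bystander
- tape_roll: roll of black tape lying flat, 90 mm diameter, 20 mm high; origin at the centre of its underside; bystander
- jar: small jar, 60 mm diameter, 80 mm tall; origin at the centre of its underside; bystander

How it is judged:
On the way, in this order (a step that is already met when the one before it is completed fails the run):
1. the locking ring is loosened by two full turns (at least 1.9) while the link is still closed (value of joint lock_ring above 11.9 rad and value of joint link below 0.4 rad), for 0.2 s.
2. the link is fully open (value of joint link above 1.48 rad), for 0.2 s.
At the end, for the whole second after the job is handed in: The locking ring stands 1.9 to 2.5 turns (11.9 to 15.7 rad) loose, the link is open against its stop (1.48 rad or more), both at rest, and the box stands flat within 20 mm of where it stood (value of joint lock_ring between 11.9 and 15.7 rad and value of joint link between 1.48 and 1.65 rad and distance of loadbox from where it was at the start of the episode below 0.02 m and velocity of joint link between -0.05 and 0.05 rad/s and velocity of joint lock_ring between -0.05 and 0.05 rad/s and angle between loadbox's own z axis and vertical below 0.03 rad); the robot touches nothing.
It fails at once if the ring is run off its thread (over three turns) (value of joint lock_ring above 18.9 rad).
It fails at once if the link is forced while the ring is still tight (value of joint link above 0.2 rad and value of joint lock_ring below 10 rad).
It fails at once if the ring or the link is gripped or rammed (over 60 N) (contact force between the fingers and lock_ring above 60 N or contact force between the fingers and link above 60 N).
It fails at once if the box is lifted, tipped or shoved over 20 mm (distance of loadbox from where it was at the start of the episode above 0.02 m or angle between loadbox's own z axis and vertical above 0.06 rad or height (world z) of loadbox above 0.008 m).
It fails at once if the spare ring is turned (over half a radian) or a bystander is moved or lifted (over 20 mm) (value of joint spare_ring above 0.5 rad or value of joint spare_ring below -0.5 rad or distance of any of fuse, small_nut, multimeter, screwdriver, mug, tape_roll, jar from where it was at the start of the episode above 0.02 m).
It also fails if it takes over 72 s, if anything falls off the work surface, if the arm or the gripper's body presses on something with over 40 N, if the wrist force passes 120 N, or if a joint passes its speed limit or range.

## Working session

There is one attempt and no reset: what is moved stays moved. The work goes in short steps, each a Python script; the robot and the scene stay as the last script left them, time stands still between calls to the robot, and variables do not carry over. Pictures are saved under pics/ and viewed, at most 10 in all, crops included, and the job is handed in when it is done.

```bash
ls; mkdir -p pics; cat > h.py <<'E'
import numpy as np, cv2
from station import arm
def shot(n,f):
    d=arm.grab_frame(n); cv2.imwrite(f'pics/{f}.png',d['image'][:,:,::-1]); np.savez(f'pics/{f}.npz',**{k:np.array(v) for k,v in d.items()}); return d
def world(d,u,v,z=None):
    R=cv2.Rodrigues(np.array(d['rvec'],float))[0]; t=np.array(d['tvec']).ravel()
    r=np.array([(u-d['cx'])/d['fx'],(v-d['cy'])/d['fy'],1.0]); c=-R.T@t; w=R.T@r
    if z is None: s=float(d['range_z'][int(round(v)),int(round(u))])
    else: s=(z-c[2])/w[2]
    return c+s*w
E
python3 - <<'E'
from h import *
a=shot('top','top');b=shot('side','side');
import numpy as np
cv2.imwrite('pics/both.png',cv2.resize(np.hstack([a['image'],b['image']])[:,:,::-1],(800,300)))
cv2.imwrite('pics/topL.png',cv2.resize(a['image'][:,:,::-1],(800,600),interpolation=cv2.INTER_CUBIC))
print(arm.sense()); print(arm.tips_ahead)
E
```

```text
pics
{'time_s': 0.1, 'joints': array([ 1.15296240e+00,  1.50910784e-01,  1.43796605e+00, -8.81407560e-07,
        1.55378301e+00, -1.34005649e-01]), 'joint_vel': array([ 0.00039589, -0.00140292, -0.00047492, -0.00141682, -0.00032028,
        0.00036632]), 'joint_efforts': array([ 6.39071921e-03, -7.14376116e+01, -5.71797895e+01,  8.34581624e-05,
        7.17528106e-03, -5.03179399e-05]), 'tcp_pos': array([0.16095775, 0.55179991, 0.24775063]), 'eef_rot': array([ 1.41438239e-01,  9.89946938e-01, -5.13531596e-04, -1.44944344e-04]), 'ft_force': array([ 0.45788993, -0.38798279, -0.66031946]), 'wrist_torque': array([ 0.01570523, -0.00699471, -0.02955387]), 'grasp_force': 0.0, 'opening': 1.0023986064711146}
0.017
```

View pics/topL.png

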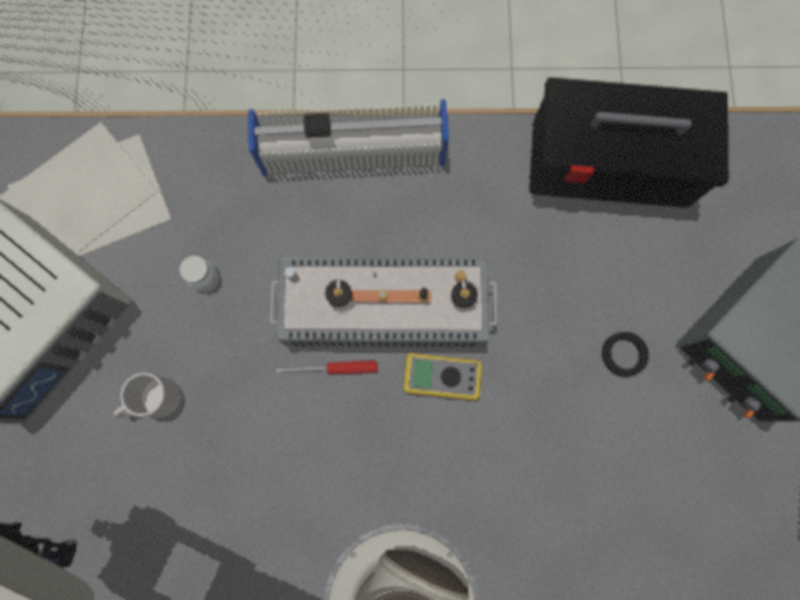

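View pics/side.png

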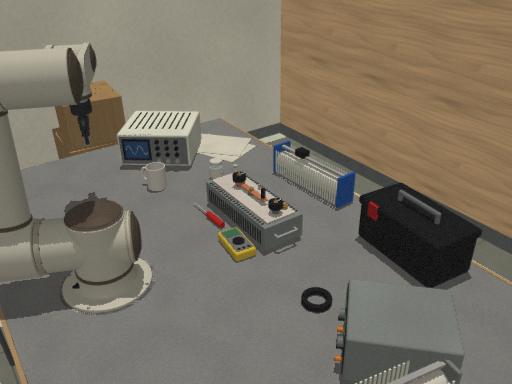

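The top view (enlarged 1.5625×) shows the lock ring at (338,293), pivot (382,296), handle (424,293), spare ring (464,294), the fuse near (292,273) and the nut near (461,276). The side view shows nothing standing between them. Next I take wrist views from two places.

```bash
python3 - <<'E'
from h import *
d=np.load('pics/top.npz')
k=1.5625
for n,u,v,z in [('ring',338,293,.156),('pivot',382,296,.14),('handle',424,293,.167),('spare',464,294,.156),('fuse',292,273,.146),('nut',461,276,.128),('jar',195,268,.08),('mugtop',145,392,.095),('mm',443,377,.037)]:
    print(n,world(d,u/k,v/k,z).round(3),world(d,u/k,v/k).round(3))
p=world(d,338/k,293/k,.156); 
# tool down; fingers close along world y or x: check solutions
from scipy.spatial.transform import Rotation as R
for yaw in (0,90,180,-90):
    q=(R.from_euler('z',yaw,degrees=True)*R.from_quat([1,0,0,0])).as_quat()
    print(yaw,arm.solve_ik([p[0],p[1],.2],q), arm.solve_ik([p[0],p[1]-.25,.2],q))
for yaw in (90,):
  q=(R.from_euler('z',yaw,degrees=True)*R.from_quat([1,0,0,0])).as_quat()
arm.move_gripper(0.0)
q=[0.7071,0.7071,0,0]
for i,(dx,dy) in enumerate([(-.06,.0),(-.06,-.10)]):
    P=[p[0]+dx,p[1]+dy,.33]
    for qq in ([0,1,0,0],[1,0,0,0],q,[0.7071,-.7071,0,0]):
        try: arm.reach(P,qq); print('ok',qq); break
        except arm.IKError as e: print(e)
    w=shot('wrist',f'w{i}'); print(arm.sense()['tcp_pos'],arm.sense()['opening'],w['fx'],w['cx'],w['cy'],w['rvec'],w['tvec'])
    cv2.imwrite(f'pics/w{i}L.png',cv2.resize(w['image'][:,:,::-1],(800,600),interpolation=cv2.INTER_CUBIC))
E
```

```text
ring [0.566 0.11  0.156] [0.566 0.11  0.154]
pivot [0.563 0.031 0.14 ] [0.563 0.031 0.142]
handle [ 0.563 -0.045  0.167] [ 0.562 -0.045  0.171]
spare [ 0.563 -0.118  0.156] [ 0.562 -0.117  0.158]
fuse [0.606 0.196 0.146] [0.606 0.196 0.147]
nut [ 0.603 -0.116  0.128] [ 0.602 -0.115  0.134]
jar [0.634 0.397 0.08 ] [0.633 0.397 0.082]
mugtop [0.393 0.471 0.095] [0.399 0.509 0.   ]
mm [ 0.423 -0.085  0.037] [ 0.423 -0.084  0.045]
0 [ 5.88390821e-02  1.73972774e-01  1.50801424e+00 -4.44089210e-16
  1.45960564e+00  1.62963541e+00] [-3.74326687e-01  1.87010178e-01  1.49268863e+00 -4.44089210e-16
  1.46189385e+00  1.19646964e+00]
90 [ 5.88390821e-02  1.73972774e-01  1.50801424e+00 -4.44089210e-16
  1.45960564e+00  5.88390821e-02] [-3.74326687e-01  1.87010178e-01  1.49268863e+00 -4.44089210e-16
  1.46189385e+00 -3.74326687e-01]
180 [ 5.88390821e-02  1.73972774e-01  1.50801424e+00 -4.44089210e-16
  1.45960564e+00 -1.51195724e+00] [-3.74326687e-01  1.87010178e-01  1.49268863e+00 -4.44089210e-16
  1.46189385e+00 -1.94512301e+00]
-90 None [-3.74326687e-01  1.87010178e-01  1.49268863e+00 -4.44089210e-16
  1.46189385e+00  2.76726597e+00]
ok [0, 1, 0, 0]
[0.50562793 0.11096059 0.32988234] -0.0013942368626285117 319.7828861697888 259.4994510380976 193.38609548293846 [-2.05236221 -2.05377496 -0.32423159] [-0.10941561 -0.54762566  0.30070172]
ok [0, 1, 0, 0]
[0.50575961 0.01064941 0.33000572] -0.0005813005794883321 319.7828861697888 259.4994510380976 193.38609548293846 [-2.05406658 -2.051722   -0.32414202] [-0.00943508 -0.54771445  0.30073748]
```

View pics/w0L.png

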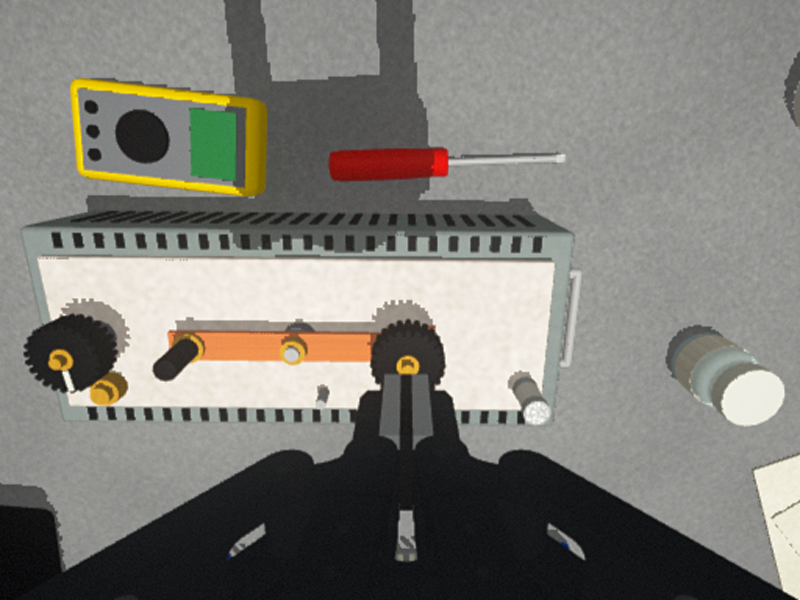

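View pics/w1L.png

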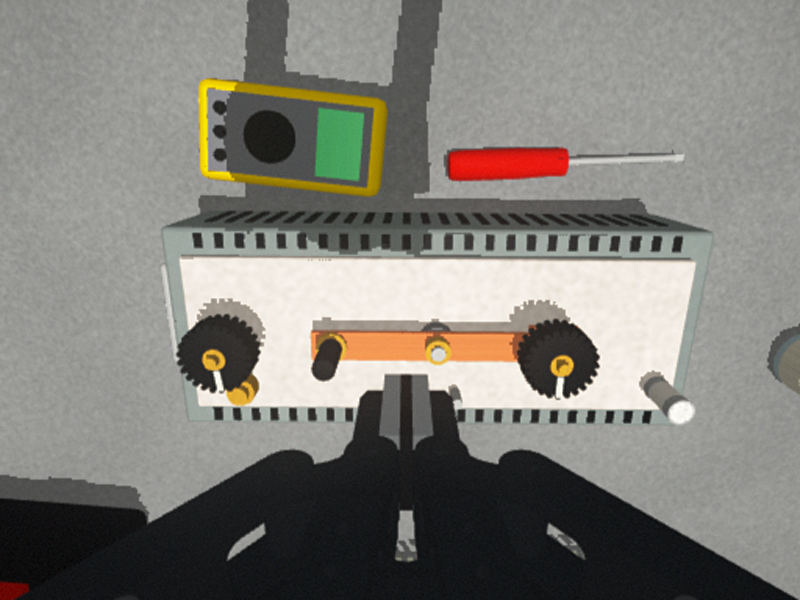

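In w0 the ring stud is at (408,366) and the handle top at (168,368). In w1 the stud is at (562,366), the handle top at (322,370), the pivot nut at (438,353) and the index line's outer end at (559,396). I triangulate from these.

```bash
python3 - <<'E'
from h import *
D=[np.load(f'pics/w{i}.npz') for i in (0,1)]; k=1.5625
def P(d): return np.array([[d['fx'],0,d['cx']],[0,d['fy'],d['cy']],[0,0,1]])@np.hstack([cv2.Rodrigues(d['rvec'])[0],d['tvec'].reshape(3,1)])
for n,a,b in [('ringstud',(408,366),(562,366)),('handle',(168,368),(322,370)),('pivot',(292,353),(438,353)),('spare',(61,360),(213,360)),('nut',(105,388),(240,388)),('fusetop',(537,412),(681,412))]:
    X=cv2.triangulatePoints(P(D[0]),P(D[1]),np.array(a,float)/k,np.array(b,float)/k).ravel(); print(n,(X[:3]/X[3]).round(4), world(D[0],a[0]/k,a[1]/k).round(4),world(D[1],b[0]/k,b[1]/k).round(4))
d=D[1]; print('mark',world(d,559/k,396/k,.156))
# ring top-face point cloud from w1
pts=np.array([world(d,u,v) for v in range(215,262) for u in range(325,390) if d['range_z'][v,u]>0])
s=pts[(abs(pts[:,2]-.1535)<.004)]; print(len(s),np.percentile(pts[:,2],[50,90,99]))
c,r=cv2.minEnclosingCircle(s[:,:2].astype(np.float32)*1000); print('ringcircle',c,r,s[:,2].mean())
pts=np.array([world(d,u,v) for v in range(215,250) for u in range(105,170) if d['range_z'][v,u]>0]); 
s=pts[(abs(pts[:,2]-.149)<.004)]; print('spare',cv2.minEnclosingCircle(s[:,:2].astype(np.float32)*1000))
pts=np.array([world(d,u,v) for v in range(205,250) for u in range(190,225) if d['range_z'][v,u]>0]); s=pts[pts[:,2]>.163]; print('handle',len(s),s.mean(0),np.ptp(s,0),s.max(0))
# box top corners (enl px w1)
for c in [(180,258),(697,262),(687,410),(197,407)]: print(world(d,c[0]/k,c[1]/k,.108).round(4))
E
```

```text
ringstud [0.5693 0.1114 0.1557] [0.5658 0.1114 0.1628] [0.5666 0.1094 0.1616]
handle [ 0.5712 -0.046   0.156 ] [ 0.5657 -0.0407  0.166 ] [ 0.5672 -0.0443  0.1659]
pivot [0.5685 0.0313 0.1364] [0.5667 0.0322 0.1402] [0.5677 0.0311 0.1384]
spare [ 0.5675 -0.1193  0.1501] [ 0.5655 -0.116   0.1545] [ 0.564  -0.1162  0.1574]
nut [ 0.605  -0.1153  0.118 ] [ 0.6015 -0.1108  0.1247] [ 0.6012 -0.1127  0.1252]
fusetop [0.6099 0.2021 0.1447] [0.6094 0.202  0.1451] [0.6096 0.2015 0.1457]
mark [0.59130331 0.11142424 0.156     ]
1529 [0.15375325 0.15604666 0.16208847]
ringcircle (568.592041015625, 111.0116958618164) 25.19144630432129 0.15519878237463622
spare ((566.7153930664062, -118.88410186767578), 25.19914436340332)
handle 183 [ 0.56656866 -0.04374966  0.16596502] [0.01540518 0.01514285 0.0044706 ] [ 0.57485532 -0.036423    0.16786798]
[ 0.5076 -0.1509  0.108 ]
[0.511  0.2161 0.108 ]
[0.6299 0.2295 0.108 ]
[ 0.6267 -0.1543  0.108 ]
```

```bash
python3 - <<'E'
from h import *
d=np.load('pics/w1.npz'); k=1.5625
R=cv2.Rodrigues(d['rvec'])[0]; print('cam',-R.T@d['tvec'].ravel())
for v in range(236,330,6):
    row=[world(d,u,v) for u in range(215,305)]; row=np.array([p for p in row if p[2]>.2])
    if len(row): 
        m=row[abs(row[:,1]-.0106)<.05]
        print(v,len(m),'y',(m[:,1].min()-.0106).round(4),(m[:,1].max()-.0106).round(4),'mid', world(d,252,v).round(4),world(d,266,v).round(4))
print(arm.sense()['time_s'],arm.sense()['ft_force'])
E
```

```text
cam [0.42863949 0.00868925 0.45466015]
242 29 y -0.0082 0.0045 mid [0.4966 0.0052 0.3186] [0.4968 0.0118 0.3183]
248 30 y -0.0085 0.0047 mid [0.4964 0.0053 0.325 ] [0.4963 0.0116 0.3253]
254 58 y -0.0151 0.0111 mid [0.4962 0.0055 0.331 ] [0.4964 0.0115 0.3306]
260 62 y -0.0154 0.0116 mid [0.4961 0.0056 0.3364] [0.4962 0.0114 0.3362]
266 64 y -0.0153 0.0116 mid [0.4966 0.0057 0.3403] [0.4958 0.0113 0.3416]
272 66 y -0.0155 0.0115 mid [0.496  0.0058 0.3457] [0.4962 0.0112 0.3454]
278 68 y -0.0152 0.0115 mid [0.4963 0.0059 0.3495] [0.4965 0.0112 0.3491]
284 76 y -0.0155 0.0117 mid [0.4952 0.006  0.355 ] [0.4985 0.0111 0.35  ]
290 80 y -0.0157 0.0118 mid [0.4949 0.0061 0.359 ] [0.4948 0.0109 0.3592]
296 90 y -0.0182 0.0143 mid [0.4948 0.0061 0.3626] [0.4965 0.0109 0.3603]
302 90 y -0.0166 0.0129 mid [0.4962 0.0062 0.3639] [0.4987 0.0109 0.3606]
308 90 y -0.0162 0.0125 mid [0.4986 0.0061 0.3639] [0.5018 0.011  0.3598]
314 90 y -0.0149 0.011 mid [0.5042 0.006  0.3599] [0.5051 0.011  0.3588]
320 90 y -0.0143 0.0106 mid [0.5065 0.006  0.3603] [0.5069 0.011  0.3598]
326 90 y -0.0141 0.0103 mid [0.5088 0.006  0.3607] [0.5096 0.011  0.3596]
3.4833 [ 0.88953239  0.49371267 -1.05711362]
```

Finger: the tip block is 13 mm (y) × 22 mm (x), and it widens about 15 mm above the tip. Fingertip self-view shows a camera bias of about 2 mm, so I find the ring axis by light touches (TCP z 0.163).

```bash
cat >> h.py <<'E'
Z=.163; A,B,RR=.011,.0065,.025
f=lambda: arm.sense()['ft_force']
E
python3 - <<'E'
from h import *
c=np.array([.5675,.1125])
t0=arm.sense()['time_s']
arm.reach([c[0]-.048,c[1],.23],[0,1,0,0]); arm.move_l([c[0]-.048,c[1],Z],rate=.1)
f0=f(); h=arm.move_l([c[0]-.026,c[1],Z],rate=.02,contact_N=3)
s=arm.sense(); cx=s['tcp_pos'][0]+A+RR; print(h,s['tcp_pos'],s['ft_force']-f0,'cx',cx)
arm.move_l([c[0]-.048,c[1],Z]); arm.move_l([c[0]-.048,c[1]-.046,Z]); arm.move_l([cx,c[1]-.046,Z])
f1=f(); h=arm.move_l([cx,c[1]-.02,Z],rate=.02,contact_N=3)
s=arm.sense(); print(h,s['tcp_pos'],s['ft_force']-f1,'cy',s['tcp_pos'][1]+B+RR,f0,f1,s['time_s']-t0)
E
```

```text
True [0.53144995 0.11249866 0.16257583] [-4.09386372 -0.33270392  1.64151537] cx 0.5674499465444937
True [0.56732591 0.07529687 0.16280947] [ 1.6647095  -4.59027857  2.10236282] cy 0.10679686982673514 [0.43807209 0.49196003 0.78209851] [-0.42133986 -0.07637246  0.41045624] 3.9417
```

```bash
python3 - <<'E'
from h import *
cx,cy=.5674,.112
def touch(y0,y1,z):
    f1=f(); h=arm.move_l([cx,y1,z],rate=.02,contact_N=3); s=arm.sense(); print(h,z,s['tcp_pos'],s['ft_force']-f1,s['time_s']); arm.move_l([cx,y0,z])
arm.move_l([cx,.068,.163]); arm.move_l([cx,.068,.168]); touch(.068,.088,.168)
arm.move_l([cx,.068,.19]); arm.move_l([cx,.156,.19]);arm.move_l([cx,.156,.163])
touch(.156,.132,.163)
touch(.156,.132,.168) if 0 else None
d=shot('wrist','w2'); cv2.imwrite('pics/w2L.png',cv2.resize(d['image'][150:350,130:400,::-1],(800,592),interpolation=cv2.INTER_CUBIC))
E
```

```text
True 0.168 [0.56733062 0.081074   0.16774875] [ 1.12112622 -4.20635711  1.93117039] 8.6083
True 0.163 [0.56738417 0.1488561  0.16298619] [1.98677904 3.81204656 2.0089922 ] 10.8
```

View pics/w2L.png

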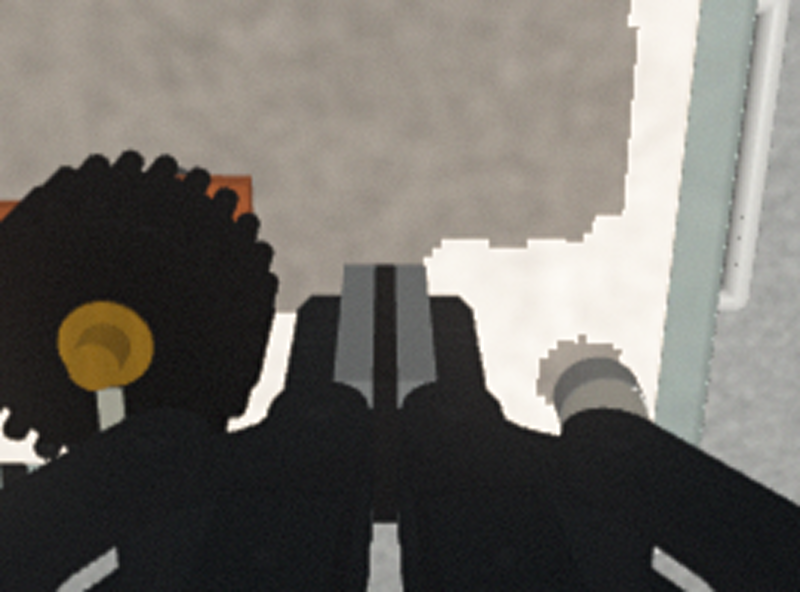

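The touches are consistent: axis at (0.5674, 0.1122), and the narrow tip only clears at TCP z ≥ ~0.168. Now the force-regulated orbit. First I run a test part and track the white index.

```bash
cat >> h.py <<'E'
C=np.array([.5674,.1122]); ZT=.168
def mark():
    """angle of the white index line, from the wrist camera (None if hidden)"""
    d=arm.grab_frame('wrist'); im=d['image'].astype(int)
    R=cv2.Rodrigues(np.array(d['rvec']))[0]; c=-R.T@np.array(d['tvec']).ravel()
    v,u=np.mgrid[0:384,0:512]; r=np.stack([(u-d['cx'])/d['fx'],(v-d['cy'])/d['fy'],np.ones(u.shape)],-1)
    w=r@R; s=d['range_z'][...,None]; W=c+s*w
    dx,dy=W[...,0]-.5686,W[...,1]-.111; rad=np.hypot(dx,dy)
    ok=(abs(W[...,2]-.156)<.004)&(rad>.0095)&(rad<.021)&(im.min(-1)>90)&(np.ptp(im,-1)<50)
    n=ok.sum()
    return (np.arctan2(dy[ok].sum(),dx[ok].sum()),int(n)) if n>=6 else (None,int(n))
def path():
    P=[]  # (normal, offset) anticlockwise, starting at theta=90 with finger at +x end of its flat
    for q in range(4):
        th=np.pi/2*(q+1); n=np.array([np.cos(th),np.sin(th)]); s=[(1,1),(-1,1),(-1,-1),(1,-1)]
        o0=np.array(s[q])*[A,B]; o1=np.array(s[(q+1)%4])*[A,B]
        for k in np.linspace(0,1,4): P.append((n,o0+(o1-o0)*k))
        for a in np.arange(15,90,15)*np.pi/180: P.append((np.array([np.cos(th+a),np.sin(th+a)]),o1))
    return P
E
cat > orbit.py <<'E'
from h import *
def orbit(i0,n,r,f0,rate=.05,F=4.5,every=3,stop=None):
    P=path()
    for i in range(i0,i0+n):
        nn,o=P[i%len(P)]; p=C+r*nn+o
        arm.move_l([p[0],p[1],ZT],rate=rate); s=arm.sense(); ff=s['ft_force']-f0
        fr=ff[:2]@nn; ft=ff[:2]@[-nn[1],nn[0]]
        r=np.clip(r-np.clip((F-fr)*1e-4,-.0006,.0004),.0238,.0255)
        m=mark() if i%every==0 else ('',0)
        print(i,'r%.2f'%(r*1e3),'fr%.1f ft%.1f fz%.1f'%(fr,ft,ff[2]),m[0] if m[0] in('',None) else '%.2f'%m[0],m[1],'t%.1f'%s['time_s'])
        if stop is not None and m[0] not in ('',None) and stop(m[0],i): break
    return i,r
E
python3 - <<'E'
from orbit import *
arm.move_l([C[0]+A,.156,ZT]); print(mark()); f0=f()
i,r=orbit(0,12,.0250,f0); np.savez('st.npz',i=i,r=r,f0=f0)
E
```

```text
(np.float64(-0.012963503117232137), 175)
0 r24.60 fr-0.3 ft-0.7 fz0.8 -0.02 175 t11.8
1 r24.32 fr1.7 ft0.3 fz1.3  0 t12.2
2 r24.19 fr3.2 ft0.7 fz0.2  0 t12.4
3 r24.01 fr2.7 ft0.9 fz1.0 0.79 7 t12.8
4 r23.80 fr-0.1 ft-0.1 fz0.1  0 t13.1
5 r23.80 fr-0.5 ft-0.1 fz0.6  0 t13.3
6 r23.80 fr-0.6 ft-0.5 fz0.4 None 0 t13.6
7 r23.80 fr-0.5 ft-0.2 fz1.6  0 t13.9
8 r23.80 fr0.6 ft0.3 fz-0.2  0 t14.2
9 r23.80 fr3.9 ft0.7 fz0.3 None 0 t14.5
10 r23.92 fr5.7 ft-0.7 fz1.9  0 t14.8
11 r24.05 fr5.8 ft0.7 fz1.5  0 t15.1
```

```bash
cat > orbit.py <<'E'
from h import *
def orbit(i0,n,f0,rf=.0242,rc=.0233,rate=.05,F=4.5,every=2,stop=None):
    P=path()
    for i in range(i0,i0+n):
        nn,o=P[i%len(P)]; flat=i%9<4; r=rf if flat else rc; p=C+r*nn+o
        arm.move_l([p[0],p[1],ZT],rate=rate); s=arm.sense(); ff=s['ft_force']-f0
        fr=ff[:2]@nn; ft=ff[:2]@[-nn[1],nn[0]]
        if flat: rf=np.clip(rf-np.clip((F-fr)*1e-4,-.0006,.0003),.0236,.0255)
        else: rc=np.clip(rc-np.clip((F-fr)*1e-4,-.0008,.0004),.0222,.0255)
        m=mark() if i%every==0 else ('',0)
        print(i,'F' if flat else 'c','r%.2f'%(r*1e3),'fr%.1f ft%.1f'%(fr,ft),m[0] if m[0] in('',None) else '%.2f'%m[0],m[1],'t%.1f'%s['time_s'])
        if stop is not None and m[0] not in ('',None) and stop(m[0],i): break
    np.savez('st.npz',i=i,rf=rf,rc=rc,f0=f0)
E
python3 - <<'E'
from orbit import *
f0=np.load('st.npz')['f0']
orbit(12,24,f0,every=1)
d=shot('wrist','w3'); cv2.imwrite('pics/w3L.png',cv2.resize(d['image'][150:350,130:400,::-1],(800,592),interpolation=cv2.INTER_CUBIC))
E
```

```text
12 F r24.20 fr4.1 ft0.7 None 0 t15.3
13 c r23.30 fr7.4 ft0.6 None 0 t15.6
14 c r23.59 fr5.1 ft0.8 -3.12 14 t15.9
15 c r23.65 fr3.6 ft1.7 -2.87 71 t16.3
16 c r23.56 fr3.0 ft-0.1 -2.57 112 t16.6
17 c r23.41 fr2.3 ft1.6 -2.28 117 t16.9
18 F r24.16 fr4.2 ft1.8 -2.03 116 t17.2
19 F r24.13 fr6.2 ft2.1 -1.72 108 t17.6
20 F r24.30 fr5.4 ft2.0 -1.39 121 t17.9
21 F r24.39 fr4.3 ft3.3 -1.10 151 t18.3
22 c r23.18 fr6.5 ft3.7 -0.87 179 t18.6
23 c r23.38 fr1.7 ft1.3 -0.64 194 t18.9
24 c r23.09 fr0.1 ft0.3 -0.39 205 t19.3
25 c r22.69 fr1.7 ft1.6 -0.13 198 t19.6
26 c r22.42 fr6.2 ft0.6 0.10 194 t19.9
27 F r24.38 fr3.4 ft0.4 0.24 199 t20.2
28 F r24.27 fr3.5 ft0.6 0.38 205 t20.5
29 F r24.17 fr3.8 ft-0.2 0.55 199 t20.8
30 F r24.10 fr2.7 ft-0.3 0.70 202 t21.1
31 c r22.59 fr4.5 ft1.9 0.97 210 t21.5
32 c r22.59 fr3.0 ft1.8 1.21 220 t21.8
33 c r22.44 fr0.8 ft0.7 1.44 215 t22.1
34 c r22.20 fr3.8 ft0.1 1.69 210 t22.4
35 c r22.20 fr8.5 ft-0.7 1.93 198 t22.7
```

View pics/w3L.png

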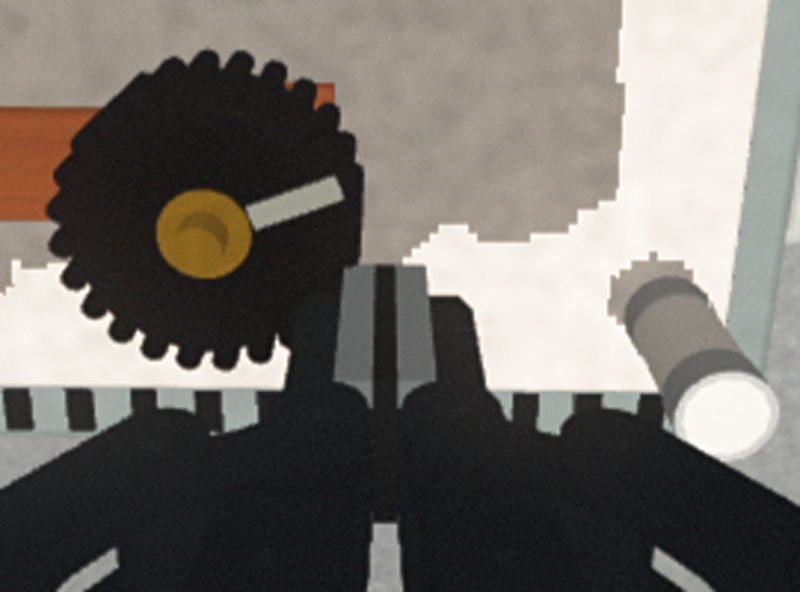

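The index tracks cleanly (at crop (340,188), θ≈1.93). Total is 2π+1.93 = 8.2 rad, and the box has not visibly shifted. I continue to about 13.1 rad.

```bash
python3 - <<'E'
from orbit import *
S=np.load('st.npz')
orbit(36,30,S['f0'],rf=.0243,rc=.0232,every=1,stop=lambda a,i: i>50 and .4<a<1.5)
s=arm.sense(); p=s['tcp_pos']; i=int(np.load('st.npz')['i']); nn=path()[i%36][0]
arm.move_l([p[0]+.012*nn[0],p[1]+.012*nn[1],ZT]); print(p,mark(),nn)
E
```

```text
36 F r24.30 fr3.1 ft-0.5 2.09 195 t23.1
37 F r24.16 fr5.1 ft0.4 2.38 195 t23.4
38 F r24.22 fr5.1 ft0.3 2.68 187 t23.8
39 F r24.28 fr4.3 ft0.0 2.97 182 t24.1
40 c r23.20 fr8.1 ft0.0 -3.05 177 t24.5
41 c r23.56 fr4.3 ft0.1 -2.79 167 t24.8
42 c r23.54 fr1.5 ft-1.1 -2.55 132 t25.1
43 c r23.24 fr0.5 ft-0.5 None 4 t25.4
44 c r22.84 fr4.5 ft0.4 None 0 t25.8
45 F r24.26 fr1.7 ft1.1 None 0 t26.1
46 F r23.98 fr5.5 ft0.7 None 0 t26.4
47 F r24.08 fr5.2 ft1.2 None 0 t26.7
48 F r24.15 fr4.1 ft0.6 None 0 t27.0
49 c r22.84 fr9.1 ft-0.8 -1.03 74 t27.3
50 c r23.30 fr5.8 ft-0.7 None 0 t27.6
51 c r23.43 fr6.4 ft1.5 None 0 t28.0
52 c r23.62 fr0.6 ft0.2 None 0 t28.3
53 c r23.24 fr3.8 ft2.4 None 0 t28.6
54 F r24.10 fr4.3 ft1.5 None 0 t28.9
55 F r24.08 fr8.0 ft1.2 0.38 42 t29.3
56 F r24.43 fr6.0 ft2.5 0.66 170 t29.6
[0.57109899 0.08118871 0.16805853] (np.float64(0.6460911165902076), 182) [-1.8369702e-16 -1.0000000e+00]
```

Ring at 4π+0.65 = 13.2 rad (2.1 turns), finger clear. Now the link: an arc about the pivot with the tool turning along with it, stopping on contact.

```bash
python3 - <<'E'
from h import *
from scipy.spatial.transform import Rotation as R
pv=np.array([.5668,.0323]); z=.162; q0=R.from_quat([1,0,0,0])
def pose(phi,gap=0):
    Rz=R.from_euler('z',phi); o=Rz.apply([-(A+.008+gap),-.075,0])
    return [pv[0]+o[0],pv[1]+o[1],z],(Rz*q0).as_quat()
p=arm.sense()['tcp_pos']; arm.move_l([p[0],p[1],.22])
P,q=pose(0,.02); arm.reach([P[0],P[1],.22],q); arm.move_l(P,rate=.12); f0=f()
arm.move_l(pose(0,.003)[0],rate=.08,contact_N=8)
for dg in list(range(6,85,6))+[87,90,92,94,96]:
    P,q=pose(np.radians(dg)); h=arm.move_l(P,rate=.04 if dg<85 else .02,rot=q,contact_N=6 if dg<85 else 5)
    s=arm.sense(); ff=s['ft_force']-f0; print(dg,h,ff.round(1),s['tcp_pos'].round(4),'t%.1f'%s['time_s'])
    if h: break
E
```

```text
6 False [ 0.6 -0.6 -0. ] [ 0.5555 -0.0443  0.162 ] t34.5
12 False [-0.2  0.4 -1.1] [ 0.5636 -0.0449  0.162 ] t34.8
18 False [ 0.7  0.1 -1.2] [ 0.5717 -0.0449  0.162 ] t35.2
24 False [-0.9  0.5 -0.3] [ 0.5797 -0.0439  0.162 ] t35.5
30 False [ 0.9  0.2 -0.3] [ 0.5876 -0.0421  0.162 ] t35.9
36 False [-0.5 -0.2 -0.7] [ 0.5953 -0.0396  0.162 ] t36.2
42 False [ 0.3  0.2 -0.1] [ 0.6027 -0.0362  0.162 ] t36.6
48 False [-0.2 -0.2 -0.7] [ 0.6096 -0.032   0.162 ] t36.9
54 False [ 0.3 -0.1 -1. ] [ 0.6161 -0.0273  0.162 ] t37.3
60 False [-0.9  0.  -1.2] [ 0.6221 -0.0217  0.162 ] t37.6
66 False [ 0.6 -0.4 -1.5] [ 0.6274 -0.0157  0.162 ] t38.0
72 False [ 0.7  1.1 -0.9] [ 0.6321 -0.0091  0.162 ] t38.3
78 False [ 1.4 -0.2 -0.5] [ 0.6361 -0.002   0.162 ] t38.7
84 False [ 0.2 -0.2 -1.2] [0.6393 0.0054 0.162 ] t39.0
87 False [ 0.8  0.3 -1.6] [0.6407 0.0093 0.162 ] t39.4
90 True [ 0.8 -3.1  1.5] [0.6417 0.0126 0.1618] t39.7
```

```bash
python3 - <<'E'
from h import *
p=arm.sense()['tcp_pos']; arm.move_l([p[0],p[1]-.02,.162],rate=.08); arm.move_l([p[0],p[1]-.02,.26])
arm.reach([.5057,.0106,.33],[0,1,0,0]); d=shot('wrist','w4'); print(mark(),arm.sense()['time_s'])
cv2.imwrite('pics/w4L.png',cv2.resize(d['image'][:,:,::-1],(800,600),interpolation=cv2.INTER_CUBIC))
pts=np.array([world(d,u,v) for v in range(180,384) for u in range(100,420) if d['range_z'][v,u]>0]); s=pts[(abs(pts[:,2]-.1665)<.004)&(pts[:,0]>.6)]; print(len(s),s.mean(0) if len(s) else '')
k=1.5625
for c in [(438,353),(180,258),(697,262)]: print(world(d,c[0]/k,c[1]/k,.108).round(4))
E
```

```text
(np.float64(0.6410690621213145), 47) 42.425
0 
[0.5808 0.0338 0.108 ]
[ 0.5075 -0.1502  0.108 ]
[0.5108 0.2164 0.108 ]
```

View pics/w4L.png

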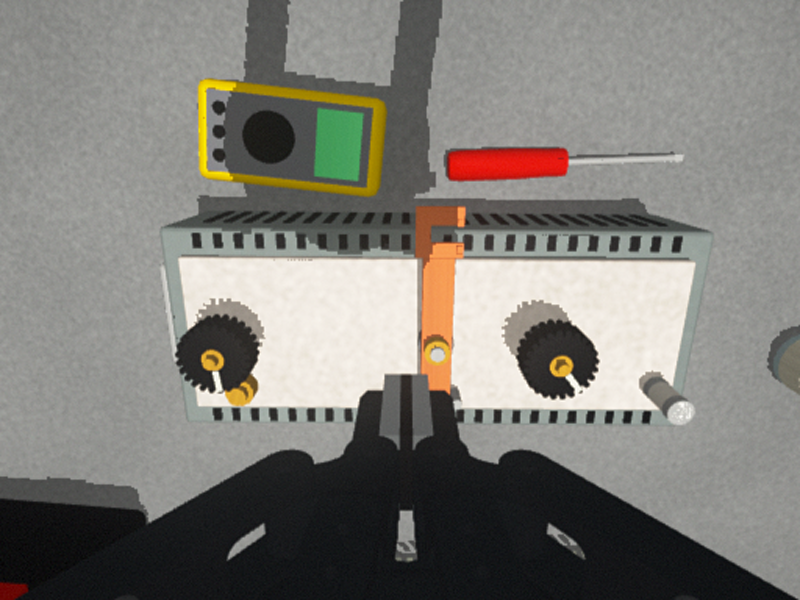

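The picture shows the link swung across the box, against the pin at (455,393). The ring index is at 0.64 rad past two turns, and the spare ring, nut and fuse are unmoved. I check the link's angle from its edges, then hand in.

```bash
python3 - <<'E'
from h import *
d=np.load('pics/w4.npz')
im=d['image'].astype(int); m=(im[...,0]>200)&(im[...,0]-im[...,2]>70)
rows=[]
for v in list(range(170,212,2))+list(range(236,246,2)):
    u=np.where(m[v,255:300])[0]
    if len(u)>8: rows.append(np.r_[world(d,255+u.min(),v,.127)[:2],world(d,255+u.max(),v,.127)[:2]])
r=np.array(rows); print(len(r),r[[0,-1]].round(4))
for e in (r[:,:2],r[:,2:],(r[:,:2]+r[:,2:])/2): print('angle', np.pi/2+np.polyfit(e[:,0],e[:,1],1)[0])
E
```

```text
26 [[0.5086 0.0225 0.5086 0.0414]
 [0.5947 0.0257 0.5947 0.0405]]
angle 1.6009722795605024
angle 1.5650780638436164
angle 1.583024491199871
```

```bash
python3 -c "
from h import *
arm.pause(.3); print(arm.close_job())"
```

```text
the job is handed in; nothing more can be done
None
```

I handed the job in after about 43 s on the robot clock, with the locking ring about 2.1 turns loose (13.2 rad) and the link open against its stop (about 1.57 rad). In the last picture the spare ring, box and bystanders looked unmoved. The hand-in returned no verdict.

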